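# Line up an unfired incense holder under the bench drill

### The arm

A 6-joint arm with a two-finger parallel gripper is mounted at the origin on the work surface. World frame = base frame: x ahead of the robot, y to its left, z up, the work surface at z = 0. Lengths are in m, angles in rad, forces in N, time in s.
With the tool pointing down it reaches from about 0.225 to 0.875 m from the base axis. Payload 3.4 kg.
Tool frame: the origin (TCP) lies midway between the tips of the shut fingers; the grasp point (between the pads) lies 19 mm behind it (pinch_z is the distance from the TCP to the grasp point, in m); z points along the fingers, y is the line along which they close (so a half turn about z gives the same grasp; the last joint's range is limited). The gripper opens to 85 mm and grips with 20 to 120 N. Pads are 22 mm wide; open, the fingers measure 114 mm over their backs; the gripper's body (76 mm by 85 mm) begins 54 mm behind the grasp point. The pads swing forward as they close: fully open they stand 13 mm farther back than shut.
Start: joints at [-1.366, 0.276, 1.505, -0, 1.361, -0.121], TCP at [0.184, -0.545, 0.231] pointing down, gripper open.
Joint ranges: [-2.89, 2.89], [-0.75, 2.08], [0.22, 2.7], [-1.18, 4.32], [0.11, 2.71], [-2.7, 2.7]. Speed limits (rad/s): [2.57, 2.57, 3.14, 3.14, 3.14, 3.14].

### API

Orientations are given as a unit quaternion [w, x, y, z].
In Python, from rig import get_state, get_image, sign_off, pinch_z gives the robot as it stands.
- The arm moves only by the tool send_rows, never from a script. Its argument "steps" is one flat list of numbers, 5 for each row, row after row: the gripper's target within -1 to 1 (fully open at 1, half-way at 0, shut at -1), then the shift along the tool's x, y, z in cm, then the turn about the tool's z in degrees. In form: [gripper, x, y, z, roll, gripper, x, y, z, roll, ...]. A call has 1 to 12 rows; each row shifts and turns the commanded pose from where the row before left it, along the tool's axes as they then stand; what a row does not reach is not made up. A row lasts 1/10 s, in which the tool goes at most 50 mm and 8.59 degrees, less where a joint would pass 70% of its speed; a pose out of reach is approached as far as the arm can. A call is refused whole if a number of a shift passes 5 or a number of a turn 8.59, either way. A call with a gripper value outside its range is refused whole. The fingers move at their own pace and stop on an object; "newtons" is the grip in N (left out, the last holds). Time passes only in rows, so rows that do not move let the fingers close. It gives the time, the measured TCP pose, the force, the opening and the grip force at its end, in the units of the state.
- get_state(): the state, without advancing time (a new reading comes with each control period).
- get_image(name): name is "scene" or "top"; returns a dict with "color" (400x640x3 uint8, red, green, blue), "mtx" (3x3 intrinsics, pixels), "k1" (the pictures are not rectified: a ray, as slopes to the right and down, at radius r is drawn at 1 + k1 r^2 times it, then the intrinsics apply), "T" (4x4, takes a point from camera to world coordinates). Camera axes: x right, y down, z forward; pixel columns grow to the right and rows downward; lengths in m; the calibration is good to about 2 mm. A picture is of the moment at which its call begins. There is no depth.
- sign_off(): hands the job in; it is judged then, once.
The state is a dict: "clock": time; "qpos": joint angles; "qd": joint speeds; "effort": joint torques, N m; "position": TCP position; "ee_rot": TCP orientation; "contact_force": force on the tool from outside, world axes, zero at the start; "moment": the same for the moment, N m; "width": finger opening in m; "gripper_force": force on a finger pad.
Only numpy, scipy, OpenCV 4.12 (cv2) and the standard library are available. Lean on these libraries where they do the work, as an engineer would, in place of code of your own. Each camera call takes 0.05 s, during which the arm holds its last target. There are 200 camera calls.

### The job

Get the incense holder with the red dot ready for drilling: it is dry unfired clay and cracks easily, so grip it lightly (about 20 N, never over 35 N a finger) and set it down softly. Take it from the drying board and lay it flat on the outer part of the drill's aluminium plate, well clear of the spindle, with the red dot towards the bit, and let go; then take it again by its tail end, slide it in under the drill without lifting it until the bit points inside the red dot, and let go. Do not touch the bit or bump the drill, and leave everything else where it is.

Things in the scene. Friction and masses are not known exactly. Their poses are not given: they have to be found in the camera images.
- holder: incense-stick holder to be drilled: flat buff clay bar with half-round ends, 200 long, 42 wide, 18 high, about 240 g, a darker groove shown on top, a red dot near one end. Origin: centre of its underside; x runs along it to the end with the dot, z up. Cracks above 70 N from the fingers (both added up, so 35 N each) or a 50 N push from what it lies on
- mark (a point): centre of the red dot (12 mm across) on the holder's top face: 65 mm from the holder's origin along its x, 18 mm above its underside
- tail (a point): grip point in the holder's tail end, the end without the dot: 68 mm from the origin along -x, 9 mm above the underside, on the centre line; the sides are straight to 79 mm from the origin, the rest is the round end
- drill: green bench drill, fixed. Origin on the work surface below the bit; y points to the column, z up. Flat aluminium plate, top 40 mm above the origin, from y = -290 to +70, x = -80 to +80 mm. A slim spindle (38 thick) hangs over the bit from 86 mm above the plate; the head behind it starts at y = +30; spoked handle out to x = -84, y = +25 to +160, 65 mm above the plate and up
- bit: the drill's chuck and bit, fixed under the head: origin at the bit's tip, z up; the bit is 6 mm thick and 22 mm long, the chuck above it 24 mm thick
- bit_tip (a point): the lower tip of the drill bit, 28 mm above the plate, so 10 mm above the top of a holder lying on the plate
- drying_board: slatted wooden drying board, 260 by 300 mm, top 20 mm above its origin (centre of its underside), fixed; both holders start on it
- drilled_holder: a second holder of the same size and shape, already drilled (small black hole in place of the red dot), on the drying board; same frame; to be left alone
- bowl: dark brown bowl, 116 mm across, 65 mm high, to be left alone; origin: centre of its underside
- tin: dark grey tea tin with a red label, 68 mm across, 104 mm high, to be left alone; origin: centre of its underside
- jar: amber glass jar with a wooden cap, 52 mm across, 90 mm high, to be left alone; origin: centre of its underside
- hammer: small hammer, 200 mm long, lying on the table, to be left alone
- brush: brush with a wooden handle, 170 mm long, lying on the table, to be left alone

How it is judged:
By the outcome, as a careful person would: the job done as asked, in the order asked, and still so for the second after the job is handed in, with the robot touching nothing.
It also fails if it takes over 59 s, if anything falls off the work surface, if the arm or the gripper's body presses on something with over 40 N, if the wrist force passes 120 N, or if a joint passes its speed limit or range.

## Working session

There is one attempt and no reset: what is moved stays moved. The work goes in short steps, Python scripts to look and compute and a tool call to move; the robot and the scene stay as the last step left them, time stands still between calls to the robot, and variables do not carry over. Pictures are saved under pics/ and viewed, at most 12 in all, crops included, and the job is handed in when it is done.

Besides the shell and the picture viewer there is one more tool, called after "Emit:" as a command line: name --argument value ..., lists and objects as JSON in quotes. send_rows: Moves the arm, as the interface text tells. Its arguments: {"type":"object","properties":{"steps":{"type":"array"},"newtons":{"type":"number"}},"required":["steps"]}

```bash
mkdir -p pics; cat > h.py <<'E'
import numpy as np, cv2
from rig import get_state,get_image,sign_off,pinch_z
def ray(im,uv):
    uv=np.atleast_2d(np.float64(uv)); K=im["mtx"]; d=(uv-[K[0,2],K[1,2]])/[K[0,0],K[1,1]]
    u=d.copy()
    for _ in range(20): u=d/(1+im["k1"]*(u**2).sum(1,keepdims=True))
    T=np.array(im["T"]); return T[:3,3], np.c_[u,np.ones(len(u))]@T[:3,:3].T
def plane(im,uv,z):
    o,d=ray(im,uv); return o+d*((z-o[2])/d[:,2])[:,None]
def proj(im,P):
    T=np.array(im["T"]); p=(np.atleast_2d(P)-T[:3,3])@T[:3,:3]; u=p[:,:2]/p[:,2:]
    u=u*(1+im["k1"]*(u**2).sum(1,keepdims=True)); K=im["mtx"]
    return u*[K[0,0],K[1,1]]+[K[0,2],K[1,2]]
def tri(a,ua,b,ub):
    A=np.zeros((3,3));c=np.zeros(3)
    for im,u in((a,ua),(b,ub)):
        o,d=ray(im,u); d=d[0]/np.linalg.norm(d[0]); M=np.eye(3)-np.outer(d,d); A+=M;c+=M@o
    return np.linalg.solve(A,c)
def save(im,n): cv2.imwrite(f"pics/{n}.png",im["color"][:,:,::-1])
E
python3 - <<'E'
from h import *
s=get_state();print(s);print(pinch_z() if callable(pinch_z) else pinch_z)
for n in("scene","top"):
    im=get_image(n);save(im,n+"0");print(n,im["T"],im["mtx"],im["k1"])
E
```

```text
{'clock': 0.0, 'qpos': array([-1.36600363e+00,  2.76576521e-01,  1.50615360e+00,  1.96963649e-05,
        1.36069305e+00, -1.21028431e-01]), 'qd': array([-0.00010508, -0.00014337,  0.00128022, -0.00033363, -0.00040101,
        0.00132218]), 'effort': array([ 1.39246560e-03, -4.16762531e+01, -2.45804036e+01,  1.41793862e-04,
        1.12448234e-02,  1.73115751e-06]), 'position': array([ 0.18392592, -0.5442228 ,  0.23044209]), 'ee_rot': array([-9.14859115e-04,  9.86759318e-01,  1.62188810e-01, -2.87004856e-05]), 'contact_force': array([ 0.05946517, -0.20962481,  0.46240243]), 'moment': array([-0.06081523, -0.05869951,  0.0517506 ]), 'gripper_force': 0.0, 'width': 0.08521716982920792}
0.0187
scene [[-0.33921589  0.73840054 -0.5828355   1.1514422 ]
 [ 0.94062912  0.27429334 -0.19995006  0.15560482]
 [ 0.01222466 -0.61605828 -0.78760571  0.88509342]
 [ 0.          0.          0.          1.        ]] [[472.37858074   0.         318.83927734]
 [  0.         472.37858074 198.98195575]
 [  0.           0.           1.        ]] -0.029859222733109387
top [[ 0.02920677 -0.9878018   0.15295281  0.33148264]
 [-0.99954449 -0.03002569 -0.00304642 -0.03032508]
 [ 0.00760178 -0.15279416 -0.9882288   1.46743006]
 [ 0.          0.          0.          1.        ]] [[509.01801809   0.         319.30015407]
 [  0.         509.01801809 193.022246  ]
 [  0.           0.           1.        ]] -0.11173260812210964
```

View pics/scene0.png

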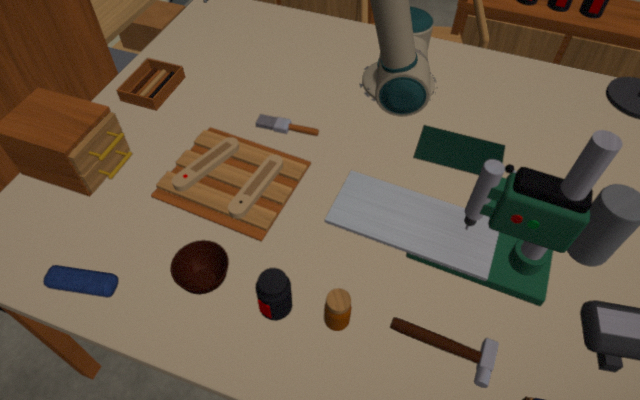

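View pics/top0.png

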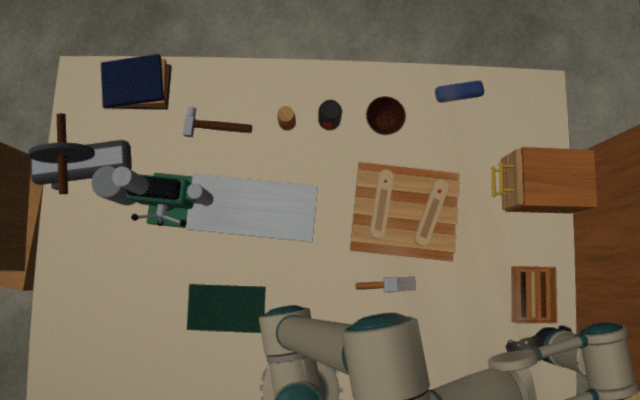

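The scene view shows the red-dot holder at about (207,163), with its dot at (186,177), and the drilled one at (257,187). The top view shows the dot at (439,191), the plate from x≈187 to 317 and the spindle at (195,192).

```bash
cat > m.py <<'E'
from h import *
def reddot(im,roi):
    x0,y0,x1,y1=roi; c=im["color"][y0:y1,x0:x1].astype(int)
    w=np.clip(c[:,:,0]-1.0*np.maximum(c[:,:,1],c[:,:,2])-70,0,None)
    m=(c[:,:,0]>110)&(c[:,:,1]<90)&(c[:,:,2]<90)
    ys,xs=np.nonzero(m)
    return (np.array([xs.mean()+x0,ys.mean()+y0]),len(xs)) if len(xs) else (None,0)
E
python3 - <<'E'
from m import *
t=get_image("top");s=get_image("scene")
for im,roi in((t,(425,175,450,205)),(s,(170,165,200,190))):
    d,n=reddot(im,roi);print("dot",d,n,plane(im,d,.038) if n else im["color"][roi[1]:roi[3]:3,roi[0]:roi[2]:3].tolist()[4])
# holder masks
def blob(im,roi,z,f,name):
    x0,y0,x1,y1=roi;m=np.zeros(im["color"].shape[:2],np.uint8);hsv=cv2.cvtColor(im["color"],cv2.COLOR_RGB2HSV)
    m[y0:y1,x0:x1]=f(hsv[y0:y1,x0:x1].astype(int),im["color"][y0:y1,x0:x1].astype(int))
    n,l,st,c=cv2.connectedComponentsWithStats(m)
    i=1+np.argmax(st[1:,4]);k,_=cv2.findContours((l==i).astype(np.uint8),cv2.RETR_EXTERNAL,cv2.CHAIN_APPROX_NONE)
    P=plane(im,k[0][:,0],z)[:,:2]*1000;r=cv2.minAreaRect(P.astype(np.float32));print(name,st[i],r,cv2.boxPoints(r).round(1).tolist())
    return l==i
hs=lambda im,p:cv2.cvtColor(im["color"],cv2.COLOR_RGB2HSV)[p[1],p[0]]
print([hs(t,p) for p in((437,200),(430,213),(424,235),(400,190),(420,196),(428,185))], [hs(t,p) for p in((250,205),(300,230),(260,170),(330,200))],[hs(s,p) for p in((200,166),(225,148),(190,200),(240,150))])
fp=lambda h,c:((h[:,:,1]<45)&(h[:,:,2]>90)).astype(np.uint8)
m=blob(t,(180,160,345,260),.04,fp,"plate top")
m2=blob(s,(315,160,520,300),.04,fp,"plate scene")
o=np.hstack([cv2.resize(t["color"][150:270,345:475],None,fx=3,fy=3),cv2.resize(t["color"][150:270,175:305],None,fx=3,fy=3)])
o2=np.hstack([cv2.resize(s["color"][120:240,145:275],None,fx=3,fy=3),cv2.resize(s["color"][160:280,400:530],None,fx=3,fy=3)])
cv2.imwrite("pics/c1.png",np.vstack([o,o2])[:,:,::-1][:720].copy() if 0 else cv2.resize(np.vstack([o,o2]),(650,600))[:,:,::-1])
E
```

```text
dot [438.86705202 187.56069364] 173 [[ 0.57899858 -0.37722433  0.038     ]]
dot [181.40860215 172.22580645] 93 [[ 0.56240834 -0.3932036   0.038     ]]
[array([ 17, 113, 117], dtype=uint8), array([ 16, 121, 116], dtype=uint8), array([ 16, 115, 118], dtype=uint8), array([ 16, 139, 130], dtype=uint8), array([ 14, 183, 117], dtype=uint8), array([ 17, 134, 148], dtype=uint8)] [array([ 90,   2, 142], dtype=uint8), array([ 70,   5, 142], dtype=uint8), array([ 19,  63, 161], dtype=uint8), array([ 19,  61, 159], dtype=uint8)] [array([ 16, 126, 109], dtype=uint8), array([ 16, 139, 108], dtype=uint8), array([ 13, 168,  85], dtype=uint8), array([ 16, 146, 140], dtype=uint8)]
plate top [ 185  174  133   68 6970] ((507.11407470703125, 161.04847717285156), (369.3551330566406, 161.96798706054688), 86.15340423583984) [[413.8999938964844, -17.799999237060547], [575.5, -28.600000381469727], [600.2999877929688, 339.8999938964844], [438.70001220703125, 350.70001220703125]]
plate scene [ 325  170  174  109 9449] ((510.1541748046875, 155.65499877929688), (360.9300842285156, 167.3969268798828), 86.16740417480469) [[414.6000061035156, -18.799999237060547], [581.5999755859375, -30.0], [605.7000122070312, 330.1000061035156], [438.70001220703125, 341.29998779296875]]
```

View pics/c1.png

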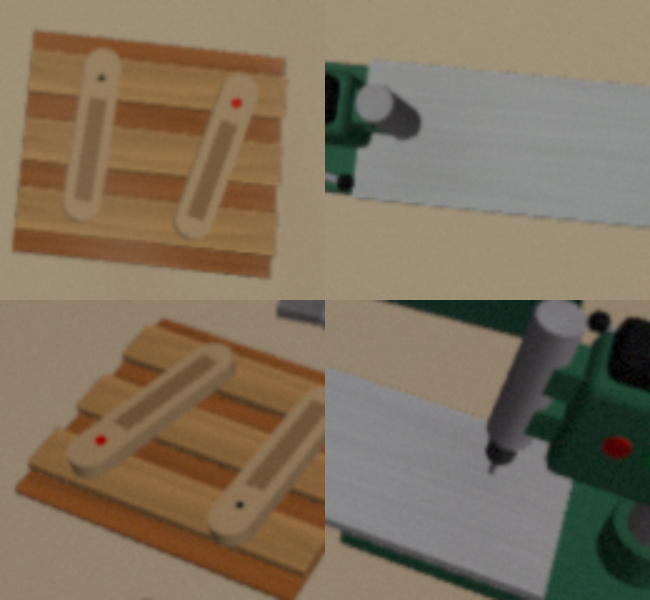

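The crops show both holders cleanly. The red dot is at about (439.4,191.2) in the top view, and the bit tip is at about (466.4,229.2) in the scene view.

```bash
cat > m.py <<'E'
from h import *
def reddot(im,roi):
    x0,y0,x1,y1=roi; h=cv2.cvtColor(im["color"][y0:y1,x0:x1],cv2.COLOR_RGB2HSV).astype(int)
    m=((h[:,:,0]<7)|(h[:,:,0]>173))&(h[:,:,1]>150)&(h[:,:,2]>70)
    n,l,st,c=cv2.connectedComponentsWithStats(m.astype(np.uint8))
    if n<2: return None,0
    i=1+np.argmax(st[1:,4]); return c[i]+[x0,y0],st[i,4]
E
python3 - <<'E'
from m import *
t=get_image("top");s=get_image("scene")
dt,_=reddot(t,(428,180,450,202));ds,_=reddot(s,(175,168,197,186))
print("dot",dt,ds,plane(t,dt,.038),plane(s,ds,.038),tri(t,dt,s,ds))
hsv=cv2.cvtColor(t["color"],cv2.COLOR_RGB2HSV).astype(int)
for z,im,roi,c0 in((.038,t,(405,170,455,255),(437,200)),):
  for th in (122,127,132):
    m=np.zeros((400,640),np.uint8);h=cv2.GaussianBlur(hsv.astype(np.float32),(3,3),0)
    m[roi[1]:roi[3],roi[0]:roi[2]]=(h[roi[1]:roi[3],roi[0]:roi[2],1]<th)
    pts=plane(im,np.argwhere(m>0)[:,::-1],z)[:,:2]
    n,l,st,c=cv2.connectedComponentsWithStats(m,connectivity=4);i=1+np.argmax(st[1:,4])
    k,_=cv2.findContours((l==i).astype(np.uint8),cv2.RETR_EXTERNAL,cv2.CHAIN_APPROX_NONE)
    P=plane(im,k[0][:,0],z)[:,:2]*1000;print(th,st[i],cv2.minAreaRect(P.astype(np.float32)))
# manual ends in top crop
e=plane(t,[[345+240.5/2.5,150+72/2.5],[345+191/2.5,150+239/2.5]],.038);print("ends",e)
print("drilled",plane(t,[[345+101/2.5,150+48/2.5],[345+81/2.5,150+221/2.5]],.038))
# plate straight edges: fit from mask boundary, outer part
for nm,im,roi in(("t",t,(180,160,345,260)),("s",s,(315,160,520,300))):
    x0,y0,x1,y1=roi;h=cv2.cvtColor(im["color"],cv2.COLOR_RGB2HSV);m=np.zeros((400,640),np.uint8)
    m[y0:y1,x0:x1]=(h[y0:y1,x0:x1,1]<45)&(h[y0:y1,x0:x1,2]>90)
    k,_=cv2.findContours(m,cv2.RETR_EXTERNAL,cv2.CHAIN_APPROX_NONE);k=max(k,key=cv2.contourArea)
    P=plane(im,k[:,0],.04)[:,:2]*1000
    u=np.array([np.cos(np.radians(86.15)),np.sin(np.radians(86.15))])
    u=np.array([.0670,.9978]);v=np.array([.9978,-.0670])
    a,b=P@u,P@v
    sel=(a>40)&(a<230)
    hi,lo=sel&(b>b[sel].mean()),sel&(b<b[sel].mean())
    print(nm,"hi",np.polyfit(a[hi],b[hi],1),np.median(b[hi]),"lo",np.polyfit(a[lo],b[lo],1),np.median(b[lo]))
    q=(a<60)&(b>np.median(b[lo])+15)&(b<np.median(b[hi])-15);print("outer",np.polyfit(b[q],a[q],1),np.median(a[q]))
print("bit scene@.068",plane(s,[466.4,229.2],.068))
E
```

```text
dot [439.41666667 190.75      ] [185.06666667 175.6       ] [[ 0.56977408 -0.37875407  0.038     ]] [[ 0.56870174 -0.3797128   0.038     ]] [ 0.5696303  -0.37860436  0.03941121]
122 [ 414  179   35   67 1065] ((508.28515625, -355.07708740234375), (48.32129669189453, 202.91049194335938), 70.20831298828125)
127 [ 413  179   38   68 1130] ((507.7816162109375, -354.29052734375), (50.90297317504883, 205.66238403320312), 69.5934829711914)
132 [ 405  179   50   69 1602] ((495.9512634277344, -368.8429870605469), (112.87262725830078, 237.56423950195312), 61.019344329833984)
ends [[ 0.60478804 -0.38423954  0.038     ]
 [ 0.41164225 -0.3266232   0.038     ]]
drilled [[ 0.62767662 -0.22243008  0.038     ]
 [ 0.42862316 -0.20180856  0.038     ]]
t hi [2.06621657e-03 5.74484991e+02] 574.8324751465725 lo [-5.64282031e-04  4.15644675e+02] 415.5916683283936
outer [-7.28442599e-04  1.18125124e+01] 11.486032299447901
s hi [-7.97618697e-03  5.78696399e+02] 576.9006247530691 lo [2.98875341e-03 4.16614956e+02] 417.0548855576511
outer [-9.22778216e-04  1.06958080e+01] 10.248556853674062
bit scene@.068 [[0.51454057 0.26713932 0.068     ]]
```

```bash
cat >> m.py <<'E'
from scipy.spatial.transform import Rotation as R
def go(p,yaw):
    s=get_state();q=s["ee_rot"];M=R.from_quat([q[1],q[2],q[3],q[0]]).as_matrix()
    y0=np.degrees(np.arctan2(M[1,0],M[0,0]));roll=(y0-yaw+180)%360-180
    d=np.array(p)-s["position"]; a=np.radians(yaw)
    x=np.array([np.cos(a),np.sin(a),0]);y=np.array([np.sin(a),-np.cos(a),0])
    print("t",round(s["clock"],2),"pos",s["position"].round(4),"yaw",y0.round(2),"tilt",M[:,2].round(4),"w",round(s["width"],4),"F",s["contact_force"].round(1),"g",s["gripper_force"])
    print("roll first",roll.round(2),"then cm",(100*np.array([d@x,d@y,-d[2]])).round(2),"| now-frame",(100*(M.T@d)).round(2))
def groove(im,roi,z,f):
    x0,y0,x1,y1=roi;h=cv2.cvtColor(im["color"],cv2.COLOR_RGB2HSV)[y0:y1,x0:x1].astype(int)
    m=f(h).astype(np.uint8);n,l,st,c=cv2.connectedComponentsWithStats(m);i=1+np.argmax(st[1:,4])
    p=np.argwhere(l==i)[:,::-1]+[x0,y0];P=plane(im,p,z)[:,:2];r=cv2.minAreaRect((P*1000).astype(np.float32))
    w,V=np.linalg.eigh(np.cov((P-P.mean(0)).T));v=V[:,1];return P.mean(0),np.degrees(np.arctan2(v[1],v[0])),2*np.sqrt(3*w),st[i]
E
python3 - <<'E'
from m import *
t=get_image("top");s=get_image("scene")
for im,L in((t,[(437,207),(430,213),(424,228),(433,205),(420,232)]),(s,[(205,160),(225,146),(195,168),(210,150),(195,182)])):
    print([cv2.cvtColor(im["color"],cv2.COLOR_RGB2HSV)[y,x].tolist() for x,y in L])
for vt in (88,95,100,105):
    print(vt,groove(t,(417,196,443,242),.038,lambda h:(h[:,:,2]<vt)&(h[:,:,0]>12)))
    print(vt,groove(s,(185,138,238,182),.038,lambda h:(h[:,:,2]<vt)&(h[:,:,0]>13)))
go([.509,-.3565,.15],-20)
E
```

```text
[[17, 109, 129], [16, 123, 118], [16, 122, 117], [16, 120, 115], [17, 101, 142]]
[[16, 130, 104], [16, 135, 104], [16, 137, 108], [17, 100, 135], [15, 109, 119]]Traceback (most recent call last):
  File "<stdin>", line 6, in <module>
  File "m.py", line 18, in groove
    m=f(h).astype(np.uint8);n,l,st,c=cv2.connectedComponentsWithStats(m);i=1+np.argmax(st[1:,4])
                                                                             ~~~~~~~~~^^^^^^^^^^
    return _wrapfunc(a, 'argmax', axis=axis, out=out, **kwds)
    return bound(*args, **kwds)
ValueError: attempt to get argmax of an empty sequence
```

```bash
python3 - <<'E'
from m import *
t=get_image("top");s=get_image("scene")
for vt in (118,122,126):
  try:
    print(vt,groove(t,(419,197,442,240),.038,lambda h:(h[:,:,2]<vt)&(h[:,:,0]>14)&(h[:,:,1]<135)))
    print(vt,groove(s,(188,138,236,176),.038,lambda h:(h[:,:,2]<vt-6)&(h[:,:,0]>14)&(h[:,:,1]>118)&(h[:,:,1]<142)))
  except Exception as e: print(e)
go([.509,-.3565,.15],-20)
E
```

```text
118 (array([ 0.49079526, -0.34973909]), np.float64(160.48335689721188), array([0.01322727, 0.11168981]), array([  2,   2,  18,  38, 149], dtype=int32))
118 (array([ 0.49420664, -0.35283865]), np.float64(159.75649890966076), array([0.01543898, 0.11557315]), array([  4,   5,  38,  28, 163], dtype=int32))
122 (array([ 0.49161681, -0.34974642]), np.float64(160.2096663695477), array([0.01628955, 0.11426513]), array([  2,   2,  18,  38, 221], dtype=int32))
122 (array([ 0.49482837, -0.35289778]), np.float64(160.37785085700548), array([0.01785042, 0.11820818]), array([  4,   5,  39,  29, 194], dtype=int32))
126 (array([ 0.49132171, -0.34992722]), np.float64(160.0502365066832), array([0.0179451 , 0.11466724]), array([  2,   2,  18,  39, 245], dtype=int32))
126 (array([ 0.49489917, -0.35292907]), np.float64(160.27231095204664), array([0.01789829, 0.11919888]), array([  4,   5,  39,  29, 197], dtype=int32))
t 0.5 pos [ 0.184  -0.5448  0.2313] yaw 18.67 tilt [ 0. -0. -1.] w 0.0855 F [-0.7  0.7  0.2] g 0.0
roll first 38.67 then cm [ 24.1  -28.81   8.13] | now-frame [36.81 -7.44  8.13]
```

Emit:
send_rows --steps '[1,0,0,0,7.7,1,0,0,0,7.7,1,0,0,0,7.7,1,0,0,0,7.7,1,0,0,0,7.7,1,3.4,-4.1,0,0,1,3.4,-4.1,0,0,1,3.4,-4.1,0,0,1,3.4,-4.1,0,0,1,3.4,-4.1,0,0,1,3.4,-4.1,0,0,1,3.5,-4.2,0,0]' --newtons 20

```text
clock: 1.7
position: [0.4873, -0.366, 0.2316]
ee_rot: [0.0, 0.985, -0.172, 0.0]
contact_force: [0.3, -0.9, -0.7]
width: 0.0852
gripper_force: 0.0
```

Emit:
send_rows --steps '[1,0,0,3,0,1,0,0,4,0,1,0,0,4,0,1,0,0,2,0,1,0,0,0,0,1,0,0,0,0]'

```text
clock: 2.3
position: [0.4861, -0.3676, 0.1017]
ee_rot: [0.0, 0.985, -0.172, 0.0]
contact_force: [1.2, -0.0, -0.2]
width: 0.0856
gripper_force: 0.0
```

```bash
python3 - <<'E'
from m import *
go([.508,-.357,.021],-19.8)
im=get_image("scene");cv2.imwrite("pics/a1.png",cv2.resize(im["color"][60:260,100:340],None,fx=3,fy=3)[:,:,::-1])
E
```

```text
t 2.3 pos [ 0.4861 -0.3676  0.1017] yaw -19.83 tilt [ 4.e-04 -4.e-04 -1.e+00] w 0.0856 F [ 1.2 -0.  -0.2] g 0.0
roll first -0.03 then cm [ 1.71 -1.74  8.07] | now-frame [ 1.7  -1.75  8.08]
```

View pics/a1.png

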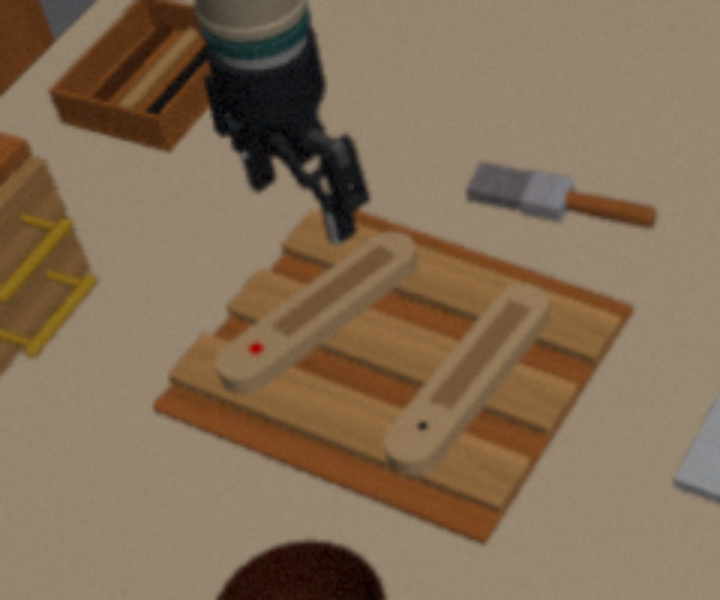

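The gripper hangs open above the holder, aligned across it (fingers at about (260,180) and (340,230) in the crop).

Emit:
send_rows --steps '[1,1.7,-1.75,2,0,1,0,0,2,0,1,0,0,1,0,1,0,0,0,0,1,0,0,0,0]'

```text
clock: 2.85
position: [0.508, -0.3573, 0.0525]
ee_rot: [0.001, 0.985, -0.172, 0.001]
contact_force: [-0.9, -0.3, -0.1]
width: 0.0854
gripper_force: 0.0
```

```bash
python3 - <<'E'
from m import *
go([.508,-.357,.021],-19.8)
im=get_image("scene");cv2.imwrite("pics/a2.png",cv2.resize(im["color"][100:240,130:310],None,fx=4,fy=4)[:,:,::-1])
E
```

```text
t 2.85 pos [ 0.508  -0.3573  0.0525] yaw -19.85 tilt [ 0.0014 -0.0015 -1.    ] w 0.0854 F [-0.9 -0.3 -0.1] g 0.0
roll first -0.05 then cm [-0.01 -0.03  3.15] | now-frame [-0.02 -0.04  3.15]
```

View pics/a2.png

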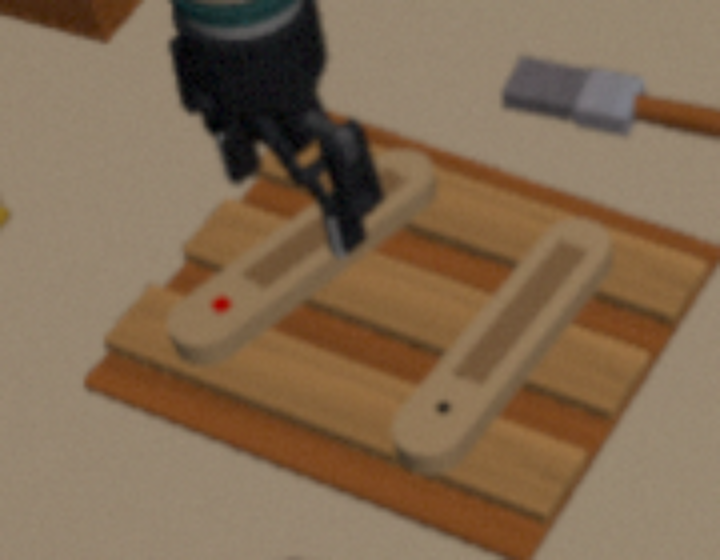

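The fingers straddle the bar with clearance. Next I descend and close gently.

Emit:
send_rows --steps '[1,0,0,1.5,0,1,0,0,1.0,0,1,0,0,0.6,0,0.5,0,0,0,0,0.2,0,0,0,0,0.05,0,0,0,0,-0.1,0,0,0,0,-0.3,0,0,0,0,-0.5,0,0,0,0,-0.5,0,0,0,0]' --newtons 20

```text
clock: 3.9
position: [0.508, -0.357, 0.0209]
ee_rot: [0.0, 0.985, -0.172, 0.001]
contact_force: [-0.4, -1.6, 4.3]
width: 0.0414
gripper_force: 22.1
```

Emit:
send_rows --steps '[-1,0,0,-0.5,0,-1,0,0,-1,0,-1,0,0,-3,0,-1,0,0,-4,0,-1,0,0,-4,0,-1,0,0,-2.5,0,-1,0,0,0,0,-1,0,0,0,0]'

```text
clock: 4.7
position: [0.5072, -0.3561, 0.1701]
ee_rot: [-0.0, 0.985, -0.172, -0.0]
contact_force: [-0.2, -0.4, -3.6]
width: 0.0415
gripper_force: 21.3
```

```bash
python3 - <<'E'
from m import *
go([.5022,.0825,.171],86.16)
im=get_image("scene");save(im,"a3")
E
```

```text
t 4.7 pos [ 0.5072 -0.3561  0.1701] yaw -19.83 tilt [-3.e-04  3.e-04 -1.e+00] w 0.0415 F [-0.2 -0.4 -3.6] g 21.342815458774567
roll first -105.99 then cm [43.73 -3.43 -0.09] | now-frame [-15.35 -41.09  -0.08]
```

View pics/a3.png

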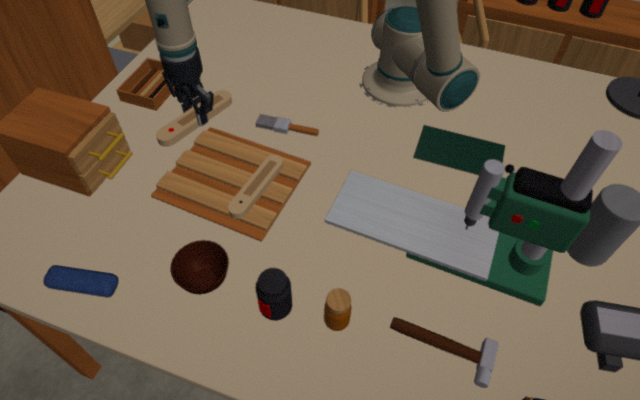

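The holder is lifted level, with its dot at (171,129) in the scene view.

Emit:
send_rows --steps '[-1,0,0,0,-3,-1,0,0,0,-6,-1,0,0,0,-8,-1,0,0,0,-8,-1,0,0,0,-8,-1,0,0,0,-8,-1,0,0,0,-8,-1,0,0,0,-8,-1,0,0,0,-8,-1,0,0,0,-8,-1,0,0,0,-8,-1,0,0,0,-8]'

```text
clock: 5.95
position: [0.5063, -0.3554, 0.1673]
ee_rot: [-0.003, 0.822, 0.57, -0.001]
contact_force: [0.4, 0.4, -3.6]
width: 0.0415
gripper_force: 21.3
```

Emit:
send_rows --steps '[-1,0,0,0,-8,-1,0,0,0,-6,-1,0,0,0,-3,-1,1,0,0,0,-1,2,0,0,0,-1,3,-0.3,0,0,-1,3,-0.4,0,0,-1,3,-0.4,0,0,-1,3,-0.4,0,0,-1,3,-0.4,0,0,-1,3,-0.4,0,0,-1,3,-0.4,0,0]'

```text
clock: 7.15
position: [0.4952, -0.1121, 0.1697]
ee_rot: [-0.001, 0.73, 0.683, -0.0]
contact_force: [0.7, 0.5, -2.2]
width: 0.0417
gripper_force: 21.3
```

Emit:
send_rows --steps '[-1,3,-0.4,0,0,-1,3,-0.4,0,0,-1,3,0,0,0,-1,3,0,0,0,-1,3,0,0,0,-1,2.5,0,0,0,-1,1.5,0,0,0,-1,0,0,0,0,-1,0,0,0,0,-1,0,0,0,0]'

```text
clock: 8.15
position: [0.5011, 0.0741, 0.1701]
ee_rot: [0.0, 0.731, 0.683, -0.0]
contact_force: [0.4, -0.2, -1.6]
width: 0.0416
gripper_force: 21.3
```

```bash
python3 - <<'E'
from m import *
go([.5022,.0825,.10],86.16)
s=get_image("scene");t=get_image("top");save(s,"a4")
st=get_state()
p=st["position"];z=p[2]-.021+.018+.02-.02
d,n=reddot(s,(330,120,520,240));print("scene dot",d,n, plane(s,d,z) if n else 0)
d2,n2=reddot(t,(190,150,320,260));print("top dot",d2,n2,plane(t,d2,z) if n2 else 0)
if n and n2: print(tri(t,d2,s,d))
E
```

```text
t 8.15 pos [0.5011 0.0741 0.1701] yaw 86.13 tilt [-6.e-04 -7.e-04 -1.e+00] w 0.0416 F [ 0.4 -0.2 -1.6] g 21.330919861793518
roll first -0.03 then cm [0.84 0.06 7.01] | now-frame [0.85 0.06 7.01]
scene dot [516.         218.18367347] 49 [[0.53367604 0.33867094 0.16719096]]
top dot [250.5 200. ] 16 [[0.50910632 0.14270101 0.16719096]]
[0.52437292 0.24205087 0.15564376]
```

View pics/a4.png

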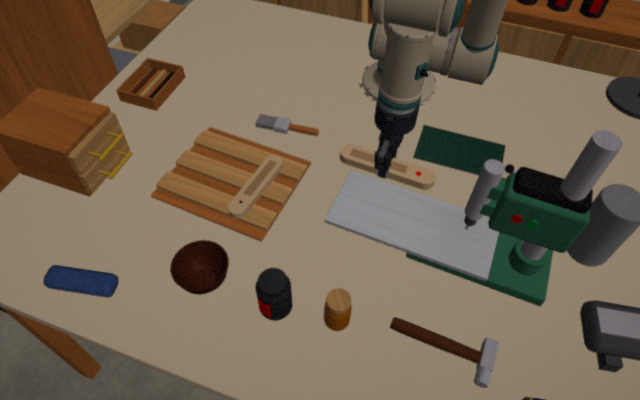

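The scene view shows the holder level above the outer plate, with its dot at (418,174) pointing to the bit.

Emit:
send_rows --steps '[-1,0.8,0,2,0,-1,0,0,3,0,-1,0,0,3,0,-1,0,0,2,0,-1,0,0,1,0,-1,0,0,0.6,0,-1,0,0,0.4,0,-1,0,0,0.2,0,-1,0,0,0.2,0,-1,0,0,0,0,-1,0,0,0,0]'

```text
clock: 9.35
position: [0.5022, 0.0828, 0.0467]
ee_rot: [0.0, 0.73, 0.683, 0.0]
contact_force: [0.8, -0.9, -1.8]
width: 0.0417
gripper_force: 21.3
```

```bash
python3 - <<'E'
from m import *
go([.5022,.0825,.041],86.16)
s=get_image("scene");t=get_image("top")
z=get_state()["position"][2]-.003+.02
for im,roi in((s,(330,160,450,250)),(t,(190,150,320,260))):
    d,n=reddot(im,roi);print(d,n,plane(im,d,z) if n else 0)
E
```

```text
t 9.35 pos [0.5022 0.0828 0.0467] yaw 86.17 tilt [ 9.e-04 -1.e-04 -1.e+00] w 0.0417 F [ 0.8 -0.9 -1.8] g 21.29489153623581
roll first 0.01 then cm [-0.03 -0.    0.57] | now-frame [-0.03 -0.    0.57]
[411.77777778 212.05555556] 18 [[0.50719507 0.14836979 0.06363099]]
[252.66666667 206.66666667] 3 [[0.50473031 0.1495164  0.06363099]]
```

Emit:
send_rows --steps '[-1,0,0,0.2,0,-1,0,0,0.1,0,-1,0,0,0.1,0,-1,0,0,0.05,0,-1,0,0,0,0]'

```text
clock: 9.95
position: [0.5019, 0.0828, 0.0416]
ee_rot: [-0.0, 0.73, 0.683, -0.0]
contact_force: [1.0, -0.7, -3.0]
width: 0.0415
gripper_force: 21.3
```

Emit:
send_rows --steps '[-1,0,0,0.05,0,-1,0,0,0.05,0,-1,0,0,0,0]'

```text
clock: 10.25
position: [0.502, 0.0828, 0.0409]
ee_rot: [0.0, 0.73, 0.683, 0.0]
contact_force: [-1.0, -0.4, -0.8]
width: 0.0416
gripper_force: 21.5
```

Emit:
send_rows --steps '[-1,0,0,0.04,0,-1,0,0,0,0]'

```text
clock: 10.45
position: [0.502, 0.0828, 0.0409]
ee_rot: [0.0, 0.73, 0.683, 0.0]
contact_force: [-1.7, -0.6, 4.4]
width: 0.0416
gripper_force: 22.1
```

Emit:
send_rows --steps '[-1,0,0,0.04,0,-1,0,0,0,0]'

```text
clock: 10.65
position: [0.502, 0.0828, 0.0409]
ee_rot: [0.0, 0.73, 0.683, 0.0]
contact_force: [-2.9, -0.7, 8.5]
width: 0.0416
gripper_force: 22.5
```

It is seated on the plate. I ease off, open and rise.

Emit:
send_rows --steps '[-1,0,0,-0.06,0,-0.2,0,0,0,0,0.2,0,0,0,0,0.6,0,0,0,0,1,0,0,0,0,1,0,0,-1.5,0,1,0,0,-3,0,1,-4,0,-2,0,1,-4,0,0,0,1,-4,0,0,0,1,0,0,0,0,1,0,0,0,0]'

```text
clock: 11.85
position: [0.4938, -0.0375, 0.1054]
ee_rot: [-0.0, 0.731, 0.682, 0.0]
contact_force: [0.1, -0.3, 0.4]
width: 0.0856
gripper_force: 0.0
```

```bash
python3 - <<'E'
from m import *
go([.4978,.0149,.041],86.16)
s=get_image("scene");t=get_image("top")
for im,roi in((s,(330,160,450,250)),(t,(190,150,320,260))):
    d,n=reddot(im,roi);print(d,n,plane(im,d,.058) if n else 0)
print(groove(s,(345,170,440,240),.058,lambda h:(h[:,:,2]<122)&(h[:,:,0]>12)&(h[:,:,0]<22)&(h[:,:,1]>115)&(h[:,:,1]<145)))
print(groove(t,(250,180,320,230),.058,lambda h:(h[:,:,2]<122)&(h[:,:,0]>12)&(h[:,:,0]<22)&(h[:,:,1]>90)&(h[:,:,1]<145)))
o=np.vstack([cv2.resize(s["color"][150:260,320:500],None,fx=4,fy=4)[:300],cv2.resize(t["color"][160:235,180:360],None,fx=4,fy=4)[:300]])
cv2.imwrite("pics/a5.png",o[:,:,::-1])
E
```

```text
t 11.85 pos [ 0.4938 -0.0375  0.1054] yaw 86.02 tilt [-2.e-04  5.e-04 -1.e+00] w 0.0856 F [ 0.1 -0.3  0.4] g 0.0
roll first -0.14 then cm [5.25 0.04 6.44] | now-frame [5.25 0.03 6.45]
[411.  213.5] 18 [[0.50721697 0.14760357 0.058     ]]
[253.18181818 206.18181818] 11 [[0.5068336  0.14886146 0.058     ]]
(array([0.50199563, 0.05550466]), np.float64(81.8231430245116), array([0.01272927, 0.03081356]), array([18, 27, 15,  8, 32], dtype=int32))
(array([0.5033238 , 0.09398093]), np.float64(86.97625857124672), array([0.0141688 , 0.05763162]), array([13, 25, 22,  7, 96], dtype=int32))
```

View pics/a5.png

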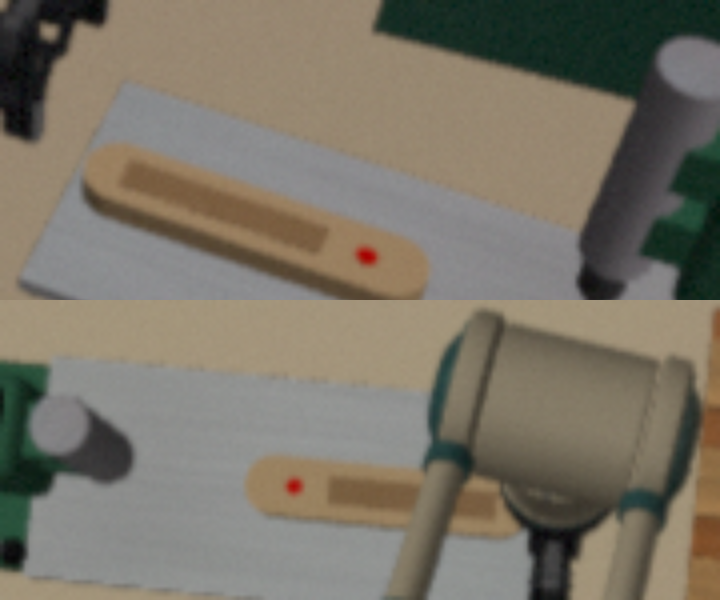

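The holder lies flat on the outer plate, with its dot towards the bit (crop (367,256)) and the spindle well away. The gripper is clear of its tail, so I go for the tail grip.

Emit:
send_rows --steps '[1,2.5,0,1.5,-0.1,1,2.8,0,2,0,1,0,0,0.5,0,1,0,0,0,0,1,0,0,0,0]'

```text
clock: 12.45
position: [0.4978, 0.0162, 0.0658]
ee_rot: [0.0, 0.729, 0.684, 0.0]
contact_force: [0.2, -0.0, -0.4]
width: 0.085
gripper_force: 0.0
```

```bash
python3 - <<'E'
from m import *
go([.4981,.0155,.042],86.16)
s=get_image("scene");cv2.imwrite("pics/a6.png",cv2.resize(s["color"][110:250,310:480],None,fx=4,fy=4)[:,:,::-1])
E
```

```text
t 12.45 pos [0.4978 0.0162 0.0658] yaw 86.34 tilt [ 5.e-04 -4.e-04 -1.e+00] w 0.085 F [ 0.2 -0.  -0.4] g 0.0
roll first 0.18 then cm [-0.07  0.04  2.38] | now-frame [-0.07  0.04  2.38]
```

View pics/a6.png

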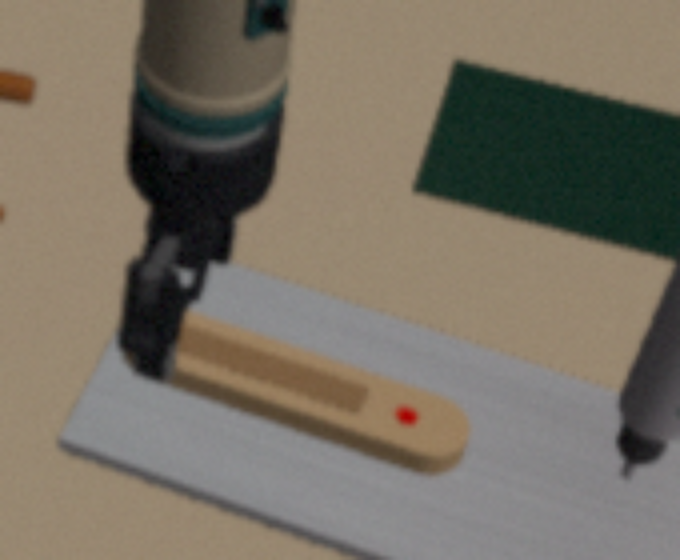

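The open gripper straddles the tail end. I lower it and close gently.

Emit:
send_rows --steps '[1,0,0.04,1.2,0.1,1,0,0,0.9,0,1,0,0,0.25,0,1,0,0,0,0,0.4,0,0,0,0,0.15,0,0,0,0,0,0,0,0,0,-0.15,0,0,0,0,-0.3,0,0,0,0,-0.5,0,0,0,0,-0.5,0,0,0,0]' --newtons 20

```text
clock: 13.6
position: [0.4981, 0.0158, 0.0424]
ee_rot: [0.0, 0.73, 0.683, 0.0]
contact_force: [-1.2, -0.9, 4.5]
width: 0.0421
gripper_force: 21.2
```

```bash
python3 - <<'E'
from m import *
go([.4981,.0155,.042],86.16)
s=get_image("scene");t=get_image("top")
for im,roi in((s,(330,160,450,250)),(t,(190,150,320,260))):
    d,n=reddot(im,roi);print(d,n,plane(im,d,.058) if n else 0)
E
```

```text
t 13.6 pos [0.4981 0.0158 0.0424] yaw 86.17 tilt [ 6.e-04 -3.e-04 -1.e+00] w 0.0421 F [-1.2 -0.9  4.5] g 21.159310997463763
roll first 0.01 then cm [-0.03  0.01  0.04] | now-frame [-0.03  0.01  0.04]
[411.  213.5] 18 [[0.50721697 0.14760357 0.058     ]]
[253.18181818 206.18181818] 11 [[0.5068336  0.14886146 0.058     ]]
```

Emit:
send_rows --steps '[-0.5,0.5,0,0,0,-0.5,1,0,0,0,-0.5,1,0,0,0,-0.5,1,0,0,0,-0.5,1,0,0,0,-0.5,1,0,0,0,-0.5,1,0,0,0,-0.5,1,0,0,0,-0.5,1,0,0,0,-0.5,0.5,0,0,0,-0.5,0,0,0,0,-0.5,0,0,0,0]'

```text
clock: 14.9
position: [0.5043, 0.1064, 0.0424]
ee_rot: [0.0, 0.73, 0.683, 0.0]
contact_force: [-0.2, 0.7, 5.2]
width: 0.0414
gripper_force: 21.3
```

```bash
cat > look.py <<'E'
from m import *
import sys
go([.5056,.1348,.042],86.16)
s=get_image("scene");t=get_image("top")
for im,roi in((s,(400,190,500,260)),(t,(190,170,320,240))):
    d,n=reddot(im,roi);print(d,n,plane(im,d,.058) if n else 0)
cv2.imwrite("pics/%s.png"%sys.argv[1],cv2.resize(s["color"][180:260,400:500],None,fx=7,fy=7,interpolation=cv2.INTER_CUBIC)[:,:,::-1])
E
python3 look.py b1
```

```text
t 14.9 pos [0.5043 0.1064 0.0424] yaw 86.2 tilt [ 1.e-03  3.e-04 -1.e+00] w 0.0414 F [-0.2  0.7  5.2] g 21.343944508116692
roll first 0.04 then cm [ 2.84 -0.06  0.04] | now-frame [ 2.84 -0.05  0.04]
[452.  227.5] 18 [[0.5130678  0.23864428 0.058     ]]
[220.875 202.875] 8 [[0.5133333  0.24011087 0.058     ]]
```

View pics/b1.png

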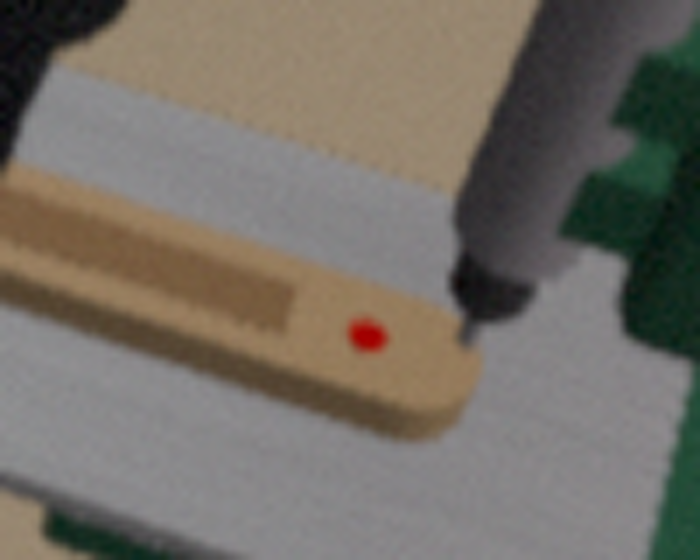

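The scene crop shows the holder still flat, with its dot at (368,336) and the bit tip at (467,347). About 28 mm along the axis is left.

Emit:
send_rows --steps '[-0.5,0.5,0,0,0,-0.5,0.8,0,0,0,-0.5,0.8,0,0,0,-0.5,0.5,-0.05,0,0,-0.5,0.25,0,0,0,-0.5,0,0,0,0,-0.5,0,0,0,0]'

```text
clock: 15.7
position: [0.5056, 0.1343, 0.0424]
ee_rot: [0.001, 0.73, 0.683, 0.0]
contact_force: [0.7, -2.1, 5.6]
width: 0.0415
gripper_force: 21.4
```

```bash
python3 look.py b2
```

```text
t 15.7 pos [0.5056 0.1343 0.0424] yaw 86.22 tilt [ 8.e-04 -7.e-04 -1.e+00] w 0.0415 F [ 0.7 -2.1  5.6] g 21.36159926885739
roll first 0.06 then cm [ 0.05 -0.    0.04] | now-frame [ 0.05 -0.    0.04]
[465.05 231.9 ] 20 [[0.51473499 0.26688375 0.058     ]]
None 0 0
```

View pics/b2.png

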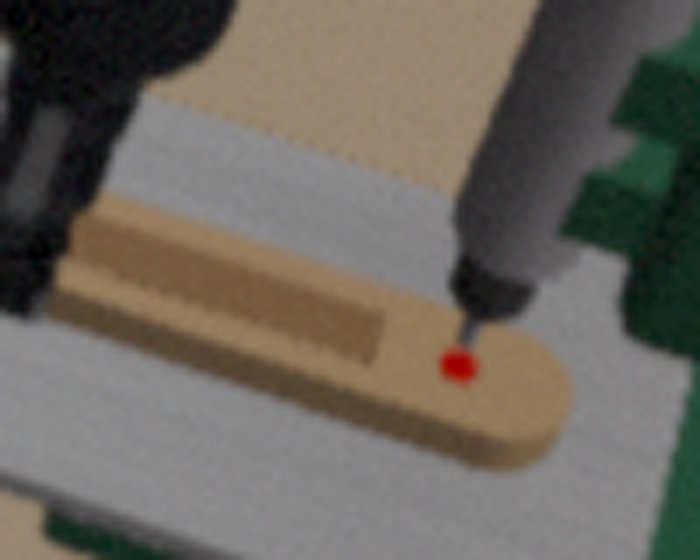

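The bit tip (466,345) sits 10 mm directly above the dot (458,366). By ray casting the tip and the dot agree within about 0.5 mm. I release and retreat.

Emit:
send_rows --steps '[-0.2,0,0,0,0,0,0,0,0,0,0.4,0,0,0,0,1,0,0,0,0,1,0,0,0,0,1,0,0,-1,0,1,0,0,-2,0,1,-1,0,-3,0,1,-3,0,-2,0,1,-4,0,0,0,1,-4,0,0,0,1,-4,0,0,0]'

```text
clock: 17.0
position: [0.4946, -0.0267, 0.1232]
ee_rot: [0.001, 0.73, 0.683, 0.001]
contact_force: [-0.2, 0.0, -0.2]
width: 0.0847
gripper_force: 0.0
```

Emit:
send_rows --steps '[1,-4,0,0,0,1,-4,0,0,0,1,0,0,0,0,1,0,0,0,0,1,0,0,0,0]'

```text
clock: 17.5
position: [0.4891, -0.1044, 0.1223]
ee_rot: [-0.0, 0.73, 0.683, 0.0]
contact_force: [0.2, -0.0, 0.5]
width: 0.0853
gripper_force: 0.0
```

```bash
python3 look.py b3; python3 - <<'E'
from m import *
s=get_image("scene")
print(proj(s,[[.5146,.2671,.068],[.5146,.2671,.058]]),np.abs(s["color"].astype(int)-cv2.imread("pics/scene0.png")[:,:,::-1])[120:240,150:300].max(2).__gt__(60).sum())
E
```

```text
t 17.5 pos [ 0.4891 -0.1044  0.1223] yaw 86.18 tilt [ 0.e+00  6.e-04 -1.e+00] w 0.0853 F [ 0.2 -0.   0.5] g 0.0
roll first 0.02 then cm [23.98  0.05  8.03] | now-frame [23.97  0.05  8.05]
[465.05263158 231.78947368] 19 [[0.51444834 0.26684381 0.058     ]]
[212. 203.] 1 [[0.51220014 0.26514028 0.058     ]]
[[466.37698012 229.21654469]
 [465.16152367 231.87969097]] 534
```

```bash
python3 -c "from rig import sign_off;print(sign_off())"
```

```text
the job is handed in; nothing more can be done
None
```

The red-dot holder was laid flat on the outer plate, regripped by its tail, and slid under the drill at about 21 N per finger, and the job is handed in: by camera the bit tip points within about 1 mm of the dot's centre.

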